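# Press the small phone's new screen down in the hand press

### The arm

A 6-joint arm with a two-finger parallel gripper is mounted at the origin on the work surface. World frame = base frame: x ahead of the robot, y to its left, z up, the work surface at z = 0. Lengths are in m, angles in rad, forces in N, time in s.
With the tool pointing down it reaches from about 0.35 to 0.775 m from the base axis. Payload 7.3 kg.
Tool frame: the origin (TCP) lies midway between the tips of the shut fingers; the grasp point (between the pads) lies grasp_offset behind it (grasp_offset is the distance from the TCP to the grasp point, in m); z points along the fingers, y is the line along which they close (so a half turn about z gives the same grasp; the last joint's range is limited). The gripper opens to 92 mm and grips with 3 to 60 N. Pads are 19 mm wide; open, the fingers measure 130 mm over their backs; the gripper's body (75 mm by 190 mm) begins 47 mm behind the grasp point.
Start: joints at [-1.475, 0.342, 1.524, -0, 1.275, -0.146], TCP at [0.126, -0.51, 0.227] pointing down, gripper open.
Joint ranges: [-2.53, 2.53], [-0.77, 2.02], [0.04, 2.7], [-1, 4.14], [0.28, 2.66], [-3.11, 3.11]. Speed limits (rad/s): [2.57, 2.57, 3.14, 3.14, 3.14, 3.14].

### API

Orientations are given as [roll, pitch, yaw] about the fixed x, y, z axes, in that order (R = Rz(yaw) Ry(pitch) Rx(roll)).
In Python, from cell import * gives the robot as it stands.
- The arm moves only by the tool step_arm, never from a script. Its argument "plan" is a list of rows, each a list of 5 numbers: the closure, from -1 (fully open) to 1 (shut), then the shift along the tool's x, y, z in m, then the turn about the tool's z in rad. In form: [[hand, x, y, z, twist], ...]. A call has 1 to 20 rows; each row is the pose to reach, as a shift and turn from the pose commanded when the call began, along the tool's axes at that moment; what a row does not reach only later rows make up. A row lasts 1/8 s, in which the tool goes at most 62.5 mm and 10.7 degrees, less where a joint would pass 70% of its speed; a pose out of reach is approached as far as the arm can. A call with a gripper value outside its range is refused whole. The fingers move at their own pace and stop on an object; "grip_force" is the grip in N (left out, the last holds). Time passes only in rows, so rows that repeat a pose let the fingers close. It gives the time, the measured TCP pose, the force, the opening and the grip force at its end, in the units of the state.
- observe(): the state, without advancing time (a new reading comes with each control period).
- read_camera(name): name is "scene" or "top"; returns a dict with "img" (480x640x3 uint8, red, green, blue), "range_z" (480x640 float32, m along the optical axis (not along the pixel's ray), 0 where there is no reading), "fx", "fy", "cx", "cy" (pixels), "R" (3x3) and "t" (3): a world point X has camera coordinates R X + t. Camera axes: x right, y down, z forward; pixel columns grow to the right and rows downward; lengths in m; the calibration is good to about 2 mm. A picture is of the moment at which its call begins.
- hand_in(): hands the job in; it is judged then, once.
The state is a dict: "time": time; "qpos": joint angles; "qvel": joint speeds; "joint_efforts": joint torques, N m; "tool_pos": TCP position; "tool_rot": TCP orientation; "contact_force": force on the tool from outside, world axes, zero at the start; "torque": the same for the moment, N m; "opening": finger opening in m; "grip_force": force on a finger pad.
Only numpy, scipy, OpenCV 4.12 (cv2) and the standard library are available. Lean on these libraries where they do the work, as an engineer would, in place of code of your own. Each camera call takes 0.05 s, during which the arm holds its last target. There are 200 camera calls.

### The job

The small phone has a freshly glued screen: lay it gently, screen up, on the hand press's rubber bed, in the middle and square to it, with its length along the hinge, and let go. Then swing the sprung lever down all the way to its stop, keep it there for two seconds, and ease it back up with your hand on it, without letting it fly, until it is fully home. Leave the phone on the bed and the other things on the bench where they are.

Things in the scene. Friction and masses are not known exactly. Their poses are not given: they have to be found in the camera images.
- phone: The small phone, the smaller of the two phones: 132 long (its x) x 64 wide (its y) x 14 mm thick (a sturdy case), aluminium frame, dark glass face up, 0.14 kg. It lies flat on the bench. Origin: centre of its underside; z up out of the screen. Either end may point either way. Pick it across its 64 mm width from above.
- big_phone: The other phone, not to be moved: 164 x 80 x 14 mm, same look. Origin: centre of its underside; x along its length.
- press: The hand press, grey iron base with a steel lever yoke, fixed to the bench. Origin: on the bench under the middle of the bed. Its x points level from the bed to the hinge at the rear, its y runs along the hinge, z up. Base 215 x 216 x 30 mm, from x = -60 to +155 mm; two hinge cheeks at x = 97 to 133 mm, y = +-94 mm, reach z = 110 mm.
- bed (a point): Centre of the top face of the black rubber bed, 36 mm above the bench; axes as the press. The bed is 76 mm along x and 144 mm along y, flat, without rims, and stands 6 mm above the base. The phone's length goes along the bed's 144 mm (the press's y).
- hinge (a point): Point on the lever's hinge axis, midway between the cheeks, 115 mm behind the bed's centre (press +x) and 85 mm above the bench. The axis runs along the press's y.
- lever (a joint): Lever angle, rad: 0 fully home (up, 1.8 rad above level, leaning back from the bed), 1.8 at the stop (level, pointing to the press's -x over the bed). A spring drives it home: at the handle it takes about 4 N at the start, 6 N midway, 10 to 15 N at the stop with the phone under the presser. Let go, it flies home at almost 4 rad/s; eased back it should stay under 3 rad/s.
- grip (a point): Middle of the lever's handle: a black round sleeve, 20 mm thick, 136 mm long, along the press's y between the yoke's two steel arms (at y = +-78 mm). It spins freely, so it can be pinched from above and the gripper kept upright as it moves. At lever angle q it stands, from the hinge, at press x = -0.230 cos(1.8 - q), z = 0.230 sin(1.8 - q) m.
- presser: The sprung pad hung under the lever's cross beam, 110 x 44 mm; it comes down flat on the middle of the bed as the lever nears its stop and yields up to 10 mm, pushing 8 to 14 N on a phone lying there. The body's origin lies at the hinge, not at the pad.
- screwdriver: Bystander: a 160 mm screwdriver lying on the bench. Origin: under it.
- jar: Bystander: amber glass jar with a black cap, 52 mm in diameter, 60 mm high. Origin: centre of its underside.
- tin: Bystander: open steel dish, 90 mm wide, 35 mm high. Origin: centre of its underside.
- tape: Bystander: roll of tape lying flat, 90 mm across, 22 mm high. Origin: centre of its underside.
- earbud_case: Bystander: white earbud case, 62 x 48 x 24 mm. Origin: centre of its underside.
- battery: Bystander: flat black battery, 90 x 40 x 6 mm. Origin: centre of its underside.
Mind the look-alikes: they are no part of the job. Leave any purple look-alike of the phone alone.

How it is judged:
By the outcome, as a careful person would: the job done as asked, in the order asked, and still so for the second after the job is handed in, with the robot touching nothing.
It also fails if it takes over 72 s, if anything falls off the work surface, if the arm or the gripper's body presses on something with over 40 N, if the wrist force passes 120 N, or if a joint passes its speed limit or range.

## Working session

There is one attempt and no reset: what is moved stays moved. The work goes in short steps, Python scripts to look and compute and a tool call to move; the robot and the scene stay as the last step left them, time stands still between calls to the robot, and variables do not carry over. Pictures are saved under pics/ and viewed, at most 10 in all, crops included, and the job is handed in when it is done.

Besides the shell and the picture viewer there is one more tool, called after ">>>" in YAML: its name, and indented under it one key for each argument. step_arm: Moves the arm, as the interface text tells. Its arguments: {"type":"object","properties":{"plan":{"type":"array","items":{"type":"array","items":{"type":"number"}}},"grip_force":{"type":"number"}},"required":["plan"]}

```bash
mkdir -p pics; python3 - <<'E'
from cell import *
import cv2,numpy as np
s=observe();print({k:np.round(v,3) for k,v in s.items()})
ims=[]
for n in("top","scene"):
    c=read_camera(n);np.savez(n+"0.npz",**c);print(n,c["fx"],c["cx"],c["cy"],np.round(c["R"],3).tolist(),np.round(c["t"],3))
    cv2.imwrite(f"pics/{n}0.png",c["img"][:,:,::-1])
E
```

```text
{'time': np.float64(0.0), 'qpos': array([-1.475,  0.343,  1.525, -0.   ,  1.275, -0.146]), 'qvel': array([ 0.001,  0.001,  0.   , -0.001, -0.001,  0.   ]), 'joint_efforts': array([ 3.0000e-03, -4.3123e+01, -2.4422e+01,  7.2000e-02,  5.6000e-02,
       -0.0000e+00]), 'tool_pos': array([ 0.126, -0.509,  0.226]), 'tool_rot': array([-3.14 , -0.   ,  0.242]), 'contact_force': array([ 0.266, -0.203,  0.026]), 'torque': array([-0.018,  0.011,  0.025]), 'grip_force': np.float64(0.0), 'opening': np.float64(0.092)}
top 437.84337882334336 325.3297452052586 241.93759462232686 [[0.003, -1.0, -0.009], [-0.995, -0.002, -0.099], [0.099, 0.009, -0.995]] [-0.095  0.511  1.277]
scene 440.51503290894254 316.27052041580254 237.4229346662591 [[-0.395, 0.919, 0.015], [0.584, 0.264, -0.768], [-0.709, -0.294, -0.641]] [ 0.28  -0.108  1.489]
```

View pics/top0.png

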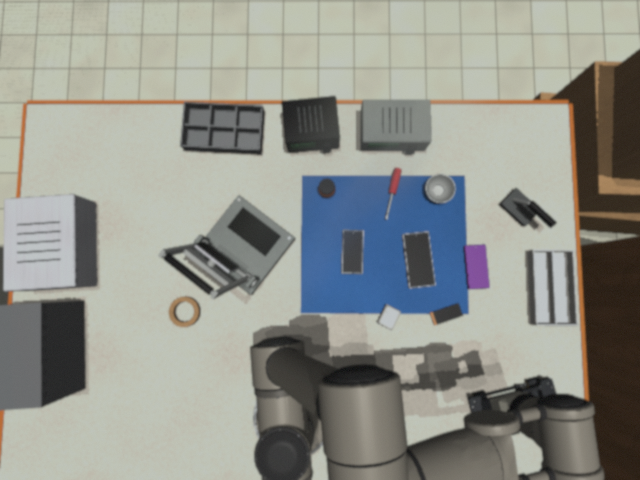

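View pics/scene0.png

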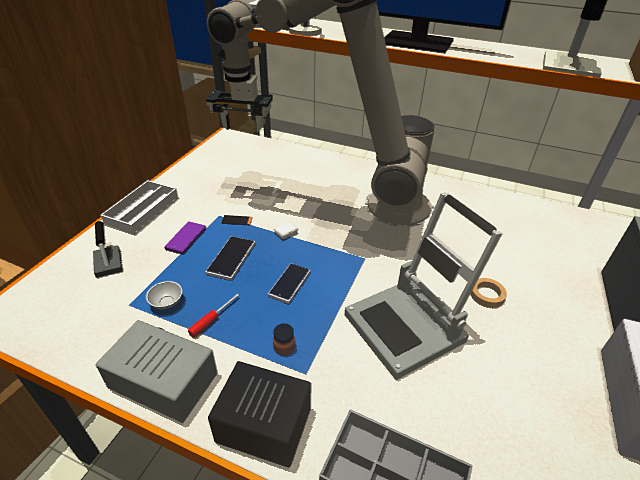

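The top view shows the small phone at (352,252), the big phone at (419,260), the bed at (254,231) and the lever up at about (190,270). The purple decoy is at (477,267).

```bash
cat > h.py <<'E'
import numpy as np,cv2
def ray(c,uv,z):
    R,t=c["R"],c["t"];uv=np.atleast_2d(np.asarray(uv,float))
    d=np.c_[(uv[:,0]-c["cx"])/c["fx"],(uv[:,1]-c["cy"])/c["fy"],np.ones(len(uv))]@R
    o=-R.T@t
    return (o+d*((z-o[2])/d[:,2])[:,None])[:,:2]
def rect(c,mask,z,seed):
    """min-area rectangle on plane z of the mask blob nearest the seed pixel"""
    cs,_=cv2.findContours(mask.astype(np.uint8),cv2.RETR_EXTERNAL,cv2.CHAIN_APPROX_NONE)
    cs=[k for k in cs if cv2.contourArea(k)>60]
    k=max(cs,key=lambda k:cv2.pointPolygonTest(k,seed,True))
    m=cv2.moments(k); P=ray(c,k[:,0,:],z).astype(np.float32)
    (x,y),(w,h),a=cv2.minAreaRect(P*1000)
    if w<h: w,h,a=h,w,a+90
    return np.round([x/1000,y/1000,w,h,(a+90)%180-90],3), ray(c,[[m["m10"]/m["m00"],m["m01"]/m["m00"]]],z)[0].round(4)
E
python3 - <<'E'
from h import *
for n,seeds in(("top",((352,252),(419,260),(254,231))),("scene",((290,282),(231,257),(390,328)))):
    c=np.load(n+"0.npz");im=c["img"].astype(int);hsv=cv2.cvtColor(c["img"],cv2.COLOR_RGB2HSV)
    nb=(hsv[...,1]<120)|(hsv[...,2]<40)
    dark=im.max(2)<60
    for z,s in zip((.014,.014),seeds):
        print(n,"frame",*rect(c,nb,z,s)); print(n,"glass",*rect(c,dark,z,s))
    print(n,"bed",*rect(c,dark,.036,seeds[2]))
    print("phone h",c["range_z"][seeds[0][1],seeds[0][0]])
    hd=rect
c=np.load("top0.npz");im=c["img"]
crop=im[180:320,150:380];cv2.imwrite("pics/c1.png",cv2.resize(crop[:,:,::-1],None,fx=3.4,fy=3.4,interpolation=cv2.INTER_CUBIC))
E
```

```text
top frame [ 5.550000e-01 -6.400000e-02  2.029268e+03  1.459096e+03  8.981300e+01] [ 0.5248 -0.0574]
top glass [ 0.512 -0.382 45.052 26.873 -1.134] [ 0.5164 -0.3837]
top frame [ 5.550000e-01 -6.400000e-02  2.029268e+03  1.459096e+03  8.981300e+01] [ 0.5248 -0.0574]
top glass [ 0.512 -0.382 45.052 26.873 -1.134] [ 0.5164 -0.3837]
top bed [5.4200e-01 1.1900e-01 1.3764e+02 6.8751e+01 5.2965e+01] [0.5418 0.1186]
phone h 1.3059913
scene frame [-1.341000e+00  2.610000e-01  3.968049e+03  3.844259e+03  2.544800e+01] [0.2892 0.0019]
scene glass [  0.482  -0.176 121.947  54.821  -1.52 ] [ 0.4846 -0.1766]
scene frame [-1.341000e+00  2.610000e-01  3.968049e+03  3.844259e+03  2.544800e+01] [0.2892 0.0019]
scene glass [  0.459  -0.375 155.289  71.391   6.12 ] [ 0.4634 -0.3742]
scene bed [5.43000e-01 1.17000e-01 1.45558e+02 7.75830e+01 5.31250e+01] [0.5463 0.1203]
phone h 1.1818659
```

View pics/c1.png

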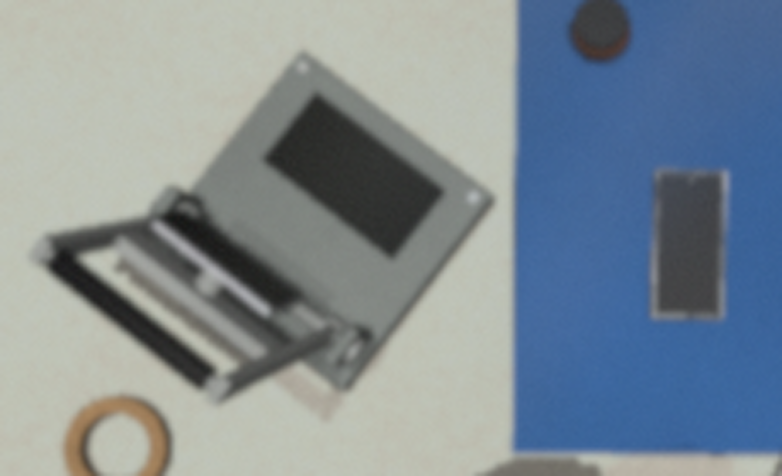

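```bash
python3 - <<'E'
from h import *
import cell; print([n for n in dir(cell) if n[0]!='_'], getattr(cell,"grasp_offset",None))
c=np.load("top0.npz");im=c["img"].astype(int)
for th in (75,90,105): print(th,*rect(c,(im.max(2)<th),.014,(352,252)))
blue=(im[...,2]-im[...,0]>40); m=np.zeros_like(blue);m[215:285,330:375]=~blue[215:285,330:375]
print("frame",*rect(c,m,.014,(352,252)))
c=np.load("scene0.npz");im=c["img"].astype(int)
blue=(im[...,2]-im[...,0]>40); m=np.zeros_like(blue);m[258:308,260:318]=~blue[258:308,260:318]
print("sframe",*rect(c,m,.010,(290,282)))
im=c["img"];rz=c["range_z"]
# gripper shape: points of the hand in tool frame
v,u=np.mgrid[0:480,0:640];z=rz
P=np.stack([(u-c["cx"])/c["fx"]*z,(v-c["cy"])/c["fy"]*z,z],-1)-c["t"];W=P@c["R"]
d=W-np.array([.126,-.509,.226]);a=.242
tx=d[...,0]*np.cos(a)+d[...,1]*np.sin(a); ty=d[...,0]*np.sin(a)-d[...,1]*np.cos(a)
ok=(z>0)&(np.hypot(tx,ty)<.16)&(d[...,2]>-.03)&(d[...,2]<.3)
for h in np.arange(-.03,.3,.02):
    k=ok&(abs(d[...,2]-h)<.01)
    if k.sum()>3: print(round(h,2),k.sum(),"x",tx[k].min().round(3),tx[k].max().round(3),"y",ty[k].min().round(3),ty[k].max().round(3))
E
```

```text
['IKError', 'grasp_offset', 'hand_in', 'observe', 'read_camera'] 0.0188
75 [  0.483  -0.175 108.257  44.815  -0.278] [ 0.4698 -0.1771]
90 [ 4.84000e-01 -1.75000e-01  1.17067e+02  5.10120e+01 -7.00000e-02] [ 0.4841 -0.1746]
105 [ 4.84000e-01 -1.74000e-01  1.23048e+02  5.40510e+01 -5.70000e-02] [ 0.4849 -0.1742]
frame [  0.484  -0.173 131.345  64.483  -2.214] [ 0.4837 -0.1736]
sframe [  0.485  -0.174 140.998  68.217  -1.661] [ 0.4889 -0.1744]
0.01 56 x -0.01 0.016 y -0.062 0.061
0.03 84 x -0.012 0.015 y -0.065 0.063
0.05 94 x -0.01 0.02 y -0.066 0.067
0.07 125 x -0.03 0.039 y -0.087 0.087
0.09 332 x -0.035 0.043 y -0.093 0.093
0.11 566 x -0.039 0.041 y -0.096 0.095
0.13 186 x -0.027 0.029 y -0.051 0.017
0.15 137 x -0.033 0.038 y -0.051 0.017
0.17 269 x -0.036 0.04 y -0.051 0.035
0.19 136 x -0.007 0.043 y -0.039 0.035
0.21 201 x -0.018 0.041 y -0.04 0.037
0.23 195 x -0.005 0.041 y -0.038 0.036
0.25 222 x -0.015 0.041 y -0.039 0.038
0.27 208 x -0.044 0.06 y -0.042 0.033
0.29 222 x -0.046 0.071 y -0.048 0.049
```

The glass and frame fits agree: phone at (0.484, -0.174), yaw about -1.5°; bed at (0.5425, 0.118), long axis at 53°. Going above the phone.

>>> step_arm:
  plan:
    - [-1,0.04,-0.02,0,0.02]
    - [-1,0.085,-0.048,0,0.05]
    - [-1,0.13,-0.072,0,0.08]
    - [-1,0.175,-0.096,0,0.11]
    - [-1,0.22,-0.12,0.01,0.14]
    - [-1,0.265,-0.148,0.03,0.17]
    - [-1,0.31,-0.173,0.05,0.2]
    - [-1,0.355,-0.198,0.07,0.23]
    - [-1,0.395,-0.222,0.09,0.26]
    - [-1,0.42,-0.235,0.12,0.268]
    - [-1,0.428,-0.24,0.15,0.268]
    - [-1,0.428,-0.24,0.16,0.268]
    - [-1,0.428,-0.24,0.16,0.268]
  grip_force: 12

```text
time: 1.72
tool_pos: [0.4833, -0.1744, 0.0664]
tool_rot: [-3.141, 0.001, -0.026]
contact_force: [-0.5, -0.2, 0.5]
opening: 0.0921
grip_force: 0.0
```

```bash
python3 - <<'E'
from cell import *
import cv2,numpy as np
s=observe();print({k:np.round(s[k],4) for k in("time","tool_pos","tool_rot","contact_force","opening")})
c=read_camera("scene")
cv2.imwrite("pics/a.png",cv2.resize(c["img"][170:330,190:400,::-1],None,fx=3.5,fy=3.5,interpolation=cv2.INTER_CUBIC))
E
```

```text
{'time': np.float64(1.725), 'tool_pos': array([ 0.4833, -0.1744,  0.0664]), 'tool_rot': array([-3.1412e+00,  1.3000e-03, -2.6500e-02]), 'contact_force': array([-0.5297, -0.2402,  0.4862]), 'opening': np.float64(0.0921)}
```

View pics/a.png

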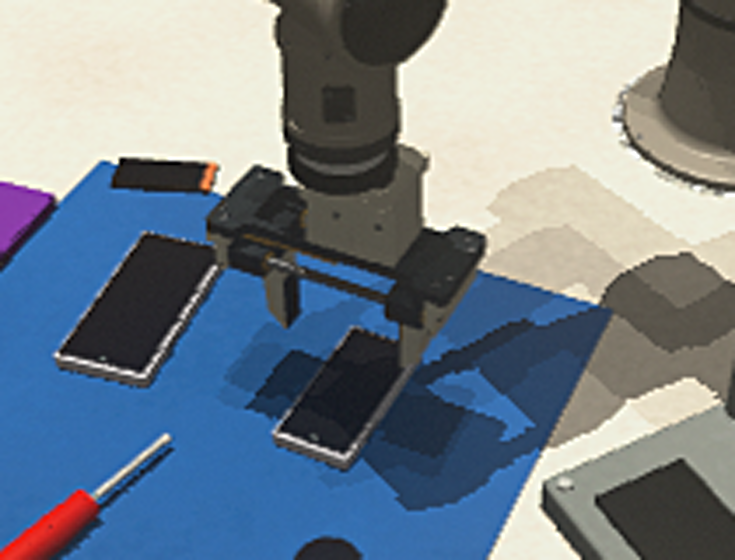

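The fingers, at (285,300) and (410,340) in the crop, straddle the phone squarely. I'll go down and grip.

>>> step_arm:
  plan:
    - [-1,0,0,0.025,0]
    - [-1,0,0,0.045,0]
    - [-1,0,0,0.056,0]
    - [-1,0,0,0.06,0]
    - [-1,0,0,0.063,0]
    - [-1,0,0,0.063,0]
    - [0,0,0,0.063,0]
    - [0.2,0,0,0.063,0]
    - [0.3,0,0,0.063,0]
    - [0.5,0,0,0.063,0]
    - [1,0,0,0.063,0]
    - [1,0,0,0.063,0]
    - [1,0,0,0.063,0]
    - [1,0,0,0.063,0]
  grip_force: 12

```text
time: 3.52
tool_pos: [0.4839, -0.1743, 0.0038]
tool_rot: [3.141, -0.0, -0.026]
contact_force: [-0.0, -0.2, 2.9]
opening: 0.0641
grip_force: 12.0
```

Gripped at 64.1 mm. Lift, carry and turn to a point 30 mm in front of the bed's centre.

>>> step_arm:
  plan:
    - [1,0,0,-0.01,0]
    - [1,0,0,-0.03,0]
    - [1,0,0,-0.06,0]
    - [1,0,0,-0.09,0]
    - [1,0.005,-0.02,-0.11,-0.08]
    - [1,0.015,-0.05,-0.12,-0.2]
    - [1,0.025,-0.085,-0.12,-0.32]
    - [1,0.035,-0.12,-0.12,-0.44]
    - [1,0.044,-0.155,-0.12,-0.56]
    - [1,0.052,-0.19,-0.12,-0.68]
    - [1,0.06,-0.22,-0.12,-0.8]
    - [1,0.067,-0.25,-0.12,-0.9]
    - [1,0.073,-0.268,-0.11,-0.945]
    - [1,0.0755,-0.2763,-0.1,-0.951]
    - [1,0.0755,-0.2763,-0.08,-0.951]
    - [1,0.0755,-0.2763,-0.06,-0.951]
    - [1,0.0755,-0.2763,-0.055,-0.951]
    - [1,0.0755,-0.2763,-0.055,-0.951]

```text
time: 5.78
tool_pos: [0.5664, 0.0995, 0.0584]
tool_rot: [-3.141, 0.001, 0.924]
contact_force: [-0.5, 0.6, -1.2]
opening: 0.064
grip_force: 12.0
```

```bash
python3 - <<'E'
from cell import *
import cv2,numpy as np
s=observe();print({k:np.round(s[k],4) for k in("time","tool_pos","tool_rot","contact_force","opening","grip_force")})
c=read_camera("scene");np.savez("s2.npz",**c)
cv2.imwrite("pics/b.png",cv2.resize(c["img"][180:390,260:520,::-1],None,fx=2.8,fy=2.8,interpolation=cv2.INTER_CUBIC))
E
```

```text
{'time': np.float64(5.775), 'tool_pos': array([0.5664, 0.0995, 0.0584]), 'tool_rot': array([-3.141e+00,  8.000e-04,  9.237e-01]), 'contact_force': array([-0.5206,  0.6117, -1.2452]), 'opening': np.float64(0.064), 'grip_force': np.float64(11.9999)}
```

View pics/b.png

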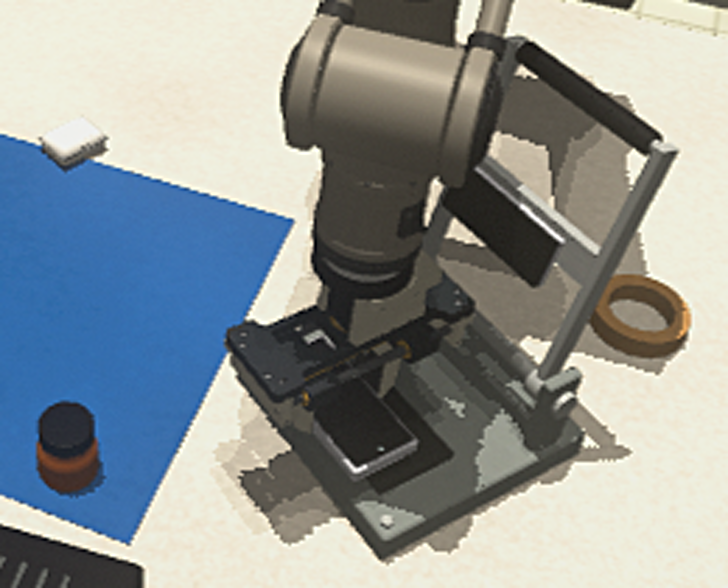

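The phone is held square just in front of the bed, at crop (365,430). The wrist barrel at (390,90) is close to the lever's left arm at (500,70), so I'll check that clearance in depth.

```bash
python3 - <<'E'
from h import *
c=np.load("s2.npz");z=c["range_z"]
v,u=np.mgrid[0:480,0:640]
W=(np.stack([(u-c["cx"])/c["fx"]*z,(v-c["cy"])/c["fy"]*z,z],-1)-c["t"])@c["R"]
d=W[...,:2]-np.array([.5425,.118]);a=np.radians(143)
px=d[...,0]*np.cos(a)+d[...,1]*np.sin(a);py=-d[...,0]*np.sin(a)+d[...,1]*np.cos(a);h=W[...,2]
for cu,cv_ in((400,100),(485,60),(485,100),(470,150),(460,180),(510,70),(510,50),(480,30),(500,15),(490,200),(540,270),(600,100),(440,240),(620,200),(660,150),(460,290),(340,10),(300,80)):
    i=180+int(cv_/2.8);j=260+int(cu/2.8);print((cu,cv_),px[i,j].round(3),py[i,j].round(3),h[i,j].round(3))
E
```

```text
(400, 100) -0.049 -0.027 0.404
(485, 60) 0.006 -0.04 0.423
(485, 100) -0.007 -0.058 0.409
(470, 150) -0.027 -0.072 0.386
(460, 180) -0.027 -0.071 0.36
(510, 70) 0.166 0.075 0.287
(510, 50) 0.16 0.075 0.311
(480, 30) 0.031 -0.007 0.419
(500, 15) 0.045 -0.009 0.426
(490, 200) 0.111 0.017 0.216
(540, 270) 0.103 -0.052 0.201
(600, 100) 0.164 -0.016 0.319
(440, 240) 0.128 0.074 0.117
(620, 200) 0.432 0.116 0.001
(660, 150) 0.161 -0.077 0.316
(460, 290) 0.064 -0.015 0.166
(340, 10) -0.035 0.058 0.417
(300, 80) -0.091 0.02 0.403
```

Clear. Shift over the middle and lower slowly.

>>> step_arm:
  plan:
    - [1,0,-0.005,0.005,0]
    - [1,0,-0.015,0.008,0]
    - [1,0,-0.025,0.01,0]
    - [1,0,-0.03,0.012,0]
    - [1,0,-0.03,0.014,0]
    - [1,0,-0.03,0.015,0]
    - [1,0,-0.03,0.016,0]
    - [1,0,-0.03,0.017,0]
    - [1,0,-0.03,0.0175,0]
    - [1,0,-0.03,0.0175,0]

```text
time: 7.08
tool_pos: [0.5426, 0.118, 0.0411]
tool_rot: [3.142, 0.0, 0.925]
contact_force: [0.5, 0.9, -1.3]
opening: 0.0639
grip_force: 12.0
```

>>> step_arm:
  plan:
    - [1,0,0,0.0005,0]
    - [1,0,0,0.001,0]
    - [1,0,0,0.0013,0]
    - [1,0,0,0.0013,0]

```text
time: 7.58
tool_pos: [0.5426, 0.1181, 0.0399]
tool_rot: [3.142, 0.0, 0.925]
contact_force: [-0.6, 0.0, -1.6]
opening: 0.0639
grip_force: 12.0
```

>>> step_arm:
  plan:
    - [1,0,0,0.0004,0]
    - [1,0,0,0.0008,0]
    - [1,0,0,0.001,0]
    - [1,0,0,0.001,0]

```text
time: 8.07
tool_pos: [0.5426, 0.118, 0.0398]
tool_rot: [3.141, -0.0, 0.925]
contact_force: [-2.5, -0.4, 7.5]
opening: 0.0637
grip_force: 12.0
```

On the bed (about 9 N). Ease off slightly and open a little.

>>> step_arm:
  plan:
    - [1,0,0,-0.0006,0]
    - [-0.4,0,0,-0.0006,0]
    - [-0.5,0,0,-0.0006,0]
    - [-0.6,0,0,-0.0006,0]
    - [-0.65,0,0,-0.0006,0]
    - [-0.65,0,0,-0.0006,0]
    - [-0.65,0,0,-0.005,0]
    - [-0.65,0,0,-0.015,0]
    - [-0.65,0,0.005,-0.025,0]
    - [-0.65,0,0.02,-0.035,0]
    - [-0.65,0,0.05,-0.05,0]
    - [-0.65,0,0.09,-0.08,0]
    - [-0.65,0,0.14,-0.12,0]
    - [-0.65,0,0.16,-0.16,0]
    - [-0.65,0,0.16,-0.2,0]
    - [-0.65,0,0.16,-0.2,0]

```text
time: 10.07
tool_pos: [0.6721, 0.021, 0.2438]
tool_rot: [3.134, -0.004, 0.924]
contact_force: [-0.1, 0.5, 0.0]
opening: 0.0754
grip_force: 0.0
```

```bash
cat > look.py <<'E'
import sys
from cell import *
from h import *
s=observe();print({k:np.round(s[k],4).tolist() for k in("time","tool_pos","tool_rot","contact_force","opening","grip_force")})
for n in("scene","top"):
    c=read_camera(n);np.savez(n+"3.npz",**c)
    cv2.imwrite(f"pics/{n}{sys.argv[1]}.png",cv2.resize(c["img"][180:390,260:520,::-1] if n=="scene" else c["img"][180:310,150:350,::-1],None,fx=2.8,fy=2.8,interpolation=cv2.INTER_CUBIC))
E
python3 look.py 3
```

```text
{'time': 10.075, 'tool_pos': [0.6721, 0.021, 0.2438], 'tool_rot': [3.1344, -0.0045, 0.9242], 'contact_force': [-0.0568, 0.5346, 0.0441], 'opening': 0.0754, 'grip_force': 0.0}
```

View pics/scene3.png

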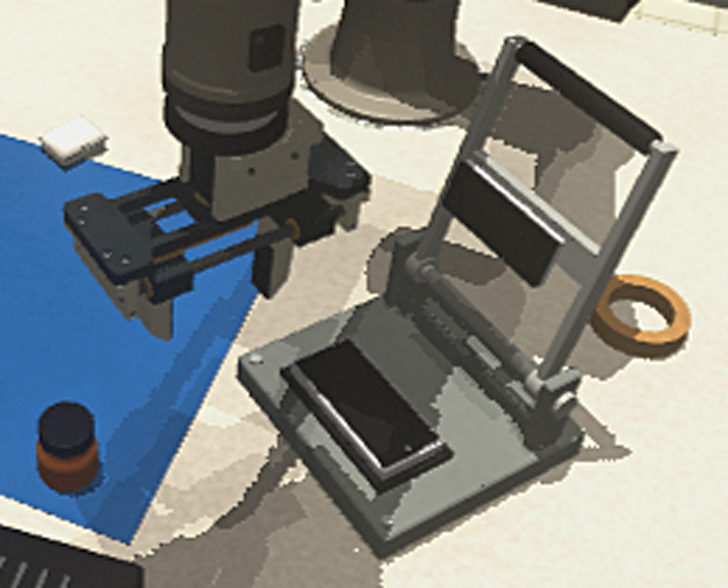

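The phone lies on the bed at crop (365,410), looking square. I'll measure it.

```bash
python3 - <<'E'
from h import *
c=np.load("scene3.npz");im=c["img"].astype(int);s=(260+int(360/2.8),180+int(400/2.8))
for th in(28,34,40,48,60): print(th,*rect(c,im.max(2)<th,.050,s))
c=np.load("top3.npz");im=c["img"].astype(int)
for th in(75,90,105): print("top",th,*rect(c,im.max(2)<th,.050,(255,231)))
# handle, home, scene view
c=np.load("scene3.npz");z=c["range_z"];v,u=np.mgrid[0:480,0:640]
W=(np.stack([(u-c["cx"])/c["fx"]*z,(v-c["cy"])/c["fy"]*z,z],-1)-c["t"])@c["R"]
k=(c["img"].max(2)<60)&(W[...,2]>.28)&(W[...,2]<.34)&(np.hypot(W[...,0]-.409,W[...,1]-.218)<.1)
print(k.sum(),W[k].mean(0),W[k].max(0),W[k].min(0))
E
```

```text
28 [-1.30700e+00  9.80000e-02  2.02127e+02  1.51743e+02  8.62730e+01] [-1.2931  0.1046]
34 [-2.5500e-01 -1.2400e-01  3.7032e+02  9.0146e+01  1.4482e+01] [-0.1951 -0.117 ]
40 [5.41000e-01 1.16000e-01 1.24853e+02 5.58580e+01 5.29910e+01] [0.5427 0.1165]
48 [5.40000e-01 1.16000e-01 1.24872e+02 5.64500e+01 5.29710e+01] [0.543  0.1188]
60 [5.41000e-01 1.16000e-01 1.26383e+02 5.76080e+01 5.29720e+01] [0.5431 0.1189]
top 75 [ 5.77000e-01  1.06000e-01  3.08316e+02  1.47089e+02 -7.33600e+00] [0.6612 0.0896]
top 90 [ 5.47000e-01  1.30000e-01  8.45758e+02  4.72875e+02 -5.53000e+00] [0.6931 0.0985]
top 105 [ 4.080000e-01  1.980000e-01  1.106839e+03  6.241390e+02 -2.473000e+00] [0.3117 0.1552]
481 [0.41361839 0.21686457 0.314258  ] [0.45610092 0.28643433 0.32128279] [0.36666987 0.15922697 0.30016996]
```

The phone is within 2 mm of the bed's centre and square. Now up and over the handle.

>>> step_arm:
  plan:
    - [-0.65,0,0,-0.03,0]
    - [-0.65,0,0,-0.08,0]
    - [-0.65,0,-0.03,-0.12,0]
    - [-0.65,0,-0.07,-0.13,0]
    - [-0.65,0,-0.11,-0.13,0]
    - [-0.65,0,-0.15,-0.13,0]
    - [-0.65,0,-0.19,-0.13,0]
    - [-0.65,0,-0.23,-0.13,0]
    - [-0.65,0,-0.27,-0.13,0]
    - [-0.65,0,-0.305,-0.13,0]
    - [-0.65,0,-0.325,-0.13,0]
    - [-0.65,0,-0.328,-0.13,0]
    - [-0.65,0,-0.328,-0.13,0]
    - [-0.65,0,-0.328,-0.13,0]

```text
time: 11.92
tool_pos: [0.4092, 0.2186, 0.3685]
tool_rot: [3.142, 0.001, 0.924]
contact_force: [0.4, 0.4, 0.8]
opening: 0.0758
grip_force: 0.0
```

>>> step_arm:
  plan:
    - [-0.65,0,0,0.02,0]
    - [-0.65,0,0,0.045,0]
    - [-0.65,0,0,0.065,0]
    - [-0.65,0,0,0.075,0]
    - [-0.65,0,0,0.0785,0]
    - [-0.65,0,0,0.0785,0]
    - [0,0,0,0.0785,0]
    - [0.3,0,0,0.0785,0]
    - [0.5,0,0,0.0785,0]
    - [0.6,0,0,0.0785,0]
    - [0.8,0,0,0.0785,0]
    - [1,0,0,0.0785,0]
    - [1,0,0,0.0785,0]
  grip_force: 45

```text
time: 13.55
tool_pos: [0.4082, 0.2193, 0.2904]
tool_rot: [-3.141, 0.0, 0.925]
contact_force: [-1.9, 1.5, 0.3]
opening: 0.0187
grip_force: 45.0
```

```bash
python3 - <<'E'
import numpy as np
q=np.arange(0,1.81,.1)
a=1.8-q; fwd=.23*(np.cos(a)-np.cos(1.8)); dn=.23*(np.sin(1.8)-np.sin(a))
for r in zip(q,fwd,dn): print(*np.round(r,4))
E
```

```text
0.0 0.0 0.0
0.1 0.0226 -0.0041
0.2 0.0455 -0.0059
0.3 0.0685 -0.0054
0.4 0.0913 -0.0027
0.5 0.1138 0.0024
0.6 0.1356 0.0096
0.7 0.1566 0.019
0.8 0.1765 0.0304
0.9 0.1952 0.0438
1.0 0.2125 0.059
1.1 0.2282 0.0758
1.2 0.2421 0.0941
1.3 0.2541 0.1137
1.4 0.2641 0.1344
1.5 0.272 0.156
1.6 0.2777 0.1783
1.7 0.2811 0.201
1.8 0.2823 0.224
```

>>> step_arm:
  plan:
    - [1,0,0.011,-0.0023,0]
    - [1,0,0.0226,-0.0041,0]
    - [1,0,0.034,-0.0052,0]
    - [1,0,0.0455,-0.0059,0]
    - [1,0,0.057,-0.0058,0]
    - [1,0,0.0685,-0.0054,0]
    - [1,0,0.0685,-0.0054,0]

```text
time: 14.42
tool_pos: [0.4638, 0.1772, 0.2957]
tool_rot: [3.141, 0.0, 0.924]
contact_force: [-3.0, 0.5, 2.8]
opening: 0.019
grip_force: 45.0
```

>>> step_arm:
  plan:
    - [1,0,0.0114,0.0012,0]
    - [1,0,0.0228,0.0027,0]
    - [1,0,0.0453,0.0078,0]
    - [1,0,0.0671,0.015,0]
    - [1,0,0.0881,0.0244,0]
    - [1,0,0.108,0.0358,0]
    - [1,0,0.1267,0.0492,0]
    - [1,0,0.144,0.0644,0]
    - [1,0,0.1597,0.0812,0]
    - [1,0,0.1736,0.0995,0]
    - [1,0,0.1736,0.0995,0]

```text
time: 15.8
tool_pos: [0.602, 0.0724, 0.1949]
tool_rot: [-3.14, 0.002, 0.924]
contact_force: [-4.9, -1.3, 3.6]
opening: 0.0188
grip_force: 45.0
```

>>> step_arm:
  plan:
    - [1,0,0.006,0.0097,0]
    - [1,0,0.012,0.0196,0]
    - [1,0,0.022,0.0403,0]
    - [1,0,0.0299,0.0619,0]
    - [1,0,0.0356,0.0842,0]
    - [1,0,0.0375,0.0955,0]
    - [1,0,0.039,0.1069,0]
    - [1,0,0.0395,0.1125,0]
    - [1,0,0.04,0.118,0]
    - [1,0,0.0401,0.123,0]
    - [1,0,0.0401,0.123,0]

```text
time: 17.18
tool_pos: [0.6332, 0.0488, 0.0745]
tool_rot: [3.141, 0.001, 0.925]
contact_force: [-7.5, -2.9, 8.1]
opening: 0.0189
grip_force: 45.0
```

>>> step_arm:
  plan:
    - [1,0,0,0.003,0]
    - [1,0,0,0.005,0]
    - [1,0,0,0.007,0]
    - [1,0,0,0.008,0]
    - [1,0,0,0.009,0]
    - [1,0,0,0.009,0]

```text
time: 17.92
tool_pos: [0.6334, 0.0488, 0.0665]
tool_rot: [3.141, 0.001, 0.925]
contact_force: [-9.0, -3.5, 11.7]
opening: 0.0185
grip_force: 45.0
```

```bash
python3 look.py 4
```

```text
{'time': 17.925, 'tool_pos': [0.6334, 0.0488, 0.0665], 'tool_rot': [3.1407, 0.0011, 0.9252], 'contact_force': [-8.9908, -3.5019, 11.7012], 'opening': 0.0185, 'grip_force': 45.0022}
```

View pics/scene4.png

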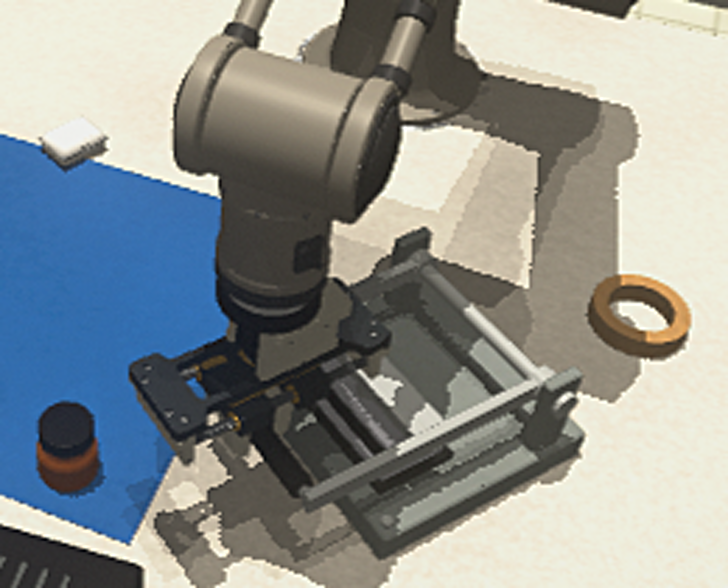

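The lever looks nearly level over the bed, at crop (430,430). I'll press on until the stop is felt in the force.

>>> step_arm:
  plan:
    - [1,0,0,0.001,0]
    - [1,0,0,0.002,0]
    - [1,0,0,0.002,0]

```text
time: 18.4
tool_pos: [0.6334, 0.0488, 0.0657]
tool_rot: [3.14, 0.001, 0.925]
contact_force: [-11.5, -3.8, 19.2]
opening: 0.0186
grip_force: 45.0
```

>>> step_arm:
  plan:
    - [1,0,0,0.001,0]
    - [1,0,0,0.0015,0]
    - [1,0,0,0.0015,0]

```text
time: 18.77
tool_pos: [0.6335, 0.0488, 0.0651]
tool_rot: [3.14, 0.0, 0.925]
contact_force: [-14.9, -3.6, 25.5]
opening: 0.0191
grip_force: 45.0
```

Firmly at the stop (force is rising with no travel). Hold 2.5 s.

>>> step_arm:
  plan:
    - [1,0,0,0,0]
    - [1,0,0,0,0]
    - [1,0,0,0,0]
    - [1,0,0,0,0]
    - [1,0,0,0,0]
    - [1,0,0,0,0]
    - [1,0,0,0,0]
    - [1,0,0,0,0]
    - [1,0,0,0,0]
    - [1,0,0,0,0]
    - [1,0,0,0,0]
    - [1,0,0,0,0]
    - [1,0,0,0,0]
    - [1,0,0,0,0]
    - [1,0,0,0,0]
    - [1,0,0,0,0]
    - [1,0,0,0,0]
    - [1,0,0,0,0]
    - [1,0,0,0,0]
    - [1,0,0,0,0]

```text
time: 21.28
tool_pos: [0.6335, 0.0488, 0.0651]
tool_rot: [3.14, 0.0, 0.925]
contact_force: [-15.0, -3.2, 24.5]
opening: 0.0186
grip_force: 45.0
```

```bash
python3 - <<'E'
from cell import *
import numpy as np
s=observe();print(np.round(s["tool_pos"],4),np.round(s["contact_force"],1),s["time"])
H=np.array([.4507,.1872]);u=np.array([.798,-.603])
print("radius",(s["tool_pos"][:2]-H)@u,"side",(s["tool_pos"][:2]-H)@[.603,.798])
q=1.8-np.arange(0,1.81,.1)
a=1.8-q
for r in zip(q,.23*(np.cos(a)-1),-.23*np.sin(a)): print(*np.round(r,4))
E
```

```text
[0.6335 0.0488 0.0651] [-15.   -3.2  24.5] 21.275
radius 0.22932667932529294 side -0.00025504137147682956
1.8 0.0 -0.0
1.7 -0.0011 -0.023
1.6 -0.0046 -0.0457
1.5 -0.0103 -0.068
1.4 -0.0182 -0.0896
1.3 -0.0282 -0.1103
1.2 -0.0402 -0.1299
1.1 -0.0541 -0.1482
1.0 -0.0698 -0.165
0.9 -0.087 -0.1802
0.8 -0.1057 -0.1935
0.7 -0.1257 -0.205
0.6 -0.1467 -0.2144
0.5 -0.1685 -0.2216
0.4 -0.1909 -0.2267
0.3 -0.2137 -0.2294
0.2 -0.2367 -0.2299
0.1 -0.2596 -0.2281
0.0 -0.2823 -0.224
```

Ease up, in the hand, along the arc.

>>> step_arm:
  plan:
    - [1,0,0,-0.003,0]
    - [1,0,0,-0.0056,0]
    - [1,0,-0.0003,-0.017,0]
    - [1,0,-0.0011,-0.0286,0]
    - [1,0,-0.0026,-0.04,0]
    - [1,0,-0.0046,-0.0513,0]
    - [1,0,-0.0103,-0.0736,0]
    - [1,0,-0.0182,-0.0952,0]
    - [1,0,-0.0282,-0.1159,0]
    - [1,0,-0.0402,-0.1355,0]
    - [1,0,-0.0541,-0.1538,0]
    - [1,0,-0.0698,-0.1706,0]
    - [1,0,-0.087,-0.1858,0]
    - [1,0,-0.087,-0.1858,0]

```text
time: 23.02
tool_pos: [0.5624, 0.1025, 0.2481]
tool_rot: [-3.141, 0.001, 0.926]
contact_force: [-5.3, -1.7, 0.7]
opening: 0.0189
grip_force: 45.0
```

>>> step_arm:
  plan:
    - [1,0,-0.009,-0.007,0]
    - [1,0,-0.0187,-0.0133,0]
    - [1,0,-0.0387,-0.0248,0]
    - [1,0,-0.0597,-0.0342,0]
    - [1,0,-0.0815,-0.0414,0]
    - [1,0,-0.1039,-0.0465,0]
    - [1,0,-0.1267,-0.0492,0]
    - [1,0,-0.1497,-0.0497,0]
    - [1,0,-0.161,-0.049,0]
    - [1,0,-0.1726,-0.0479,0]
    - [1,0,-0.18,-0.0467,0]
    - [1,0,-0.186,-0.0455,0]
    - [1,0,-0.191,-0.0446,0]
    - [1,0,-0.1953,-0.0438,0]
    - [1,0,-0.1965,-0.0435,0]
    - [1,0,-0.1965,-0.0435,0]

```text
time: 25.02
tool_pos: [0.408, 0.2196, 0.2903]
tool_rot: [3.14, -0.0, 0.924]
contact_force: [-0.9, -4.9, 0.3]
opening: 0.0186
grip_force: 45.0
```

>>> step_arm:
  plan:
    - [1,0,-0.001,0,0]
    - [1,0,-0.002,0,0]
    - [1,0,-0.002,0,0]

```text
time: 25.4
tool_pos: [0.4075, 0.22, 0.2902]
tool_rot: [3.138, -0.0, 0.924]
contact_force: [3.3, -8.1, -2.2]
opening: 0.0188
grip_force: 45.0
```

At the home stop. Open and lift away.

>>> step_arm:
  plan:
    - [1,0,0.001,0,0]
    - [0.4,0,0.001,0,0]
    - [0.2,0,0.001,0,0]
    - [0,0,0.001,0,0]
    - [-0.3,0,0.001,0,0]
    - [-0.5,0,0.001,0,0]
    - [-0.5,0,0.001,-0.01,0]
    - [-0.5,0,0.001,-0.03,0]
    - [-0.5,0,0.001,-0.06,0]
    - [-0.5,0,0.001,-0.1,0]
    - [-0.5,0,0.04,-0.12,0]
    - [-0.5,0,0.09,-0.12,0]
    - [-0.5,0,0.14,-0.12,0]
    - [-0.5,0,0.19,-0.12,0]
    - [-0.5,0,0.24,-0.12,0]
    - [-0.5,0,0.27,-0.12,0]
    - [-0.5,0,0.28,-0.12,0]
    - [-0.5,0,0.28,-0.12,0]

```text
time: 27.65
tool_pos: [0.6293, 0.0528, 0.4101]
tool_rot: [-3.141, -0.0, 0.925]
contact_force: [-0.2, 0.7, 0.7]
opening: 0.069
grip_force: 0.0
```

```bash
python3 look.py 5; python3 - <<'E'
from h import *
c=np.load("scene3.npz");im=c["img"].astype(int);s=(260+int(360/2.8),180+int(400/2.8))
for th in(40,60): print(th,*rect(c,im.max(2)<th,.050,s))
z=c["range_z"];v,u=np.mgrid[0:480,0:640]
W=(np.stack([(u-c["cx"])/c["fx"]*z,(v-c["cy"])/c["fy"]*z,z],-1)-c["t"])@c["R"]
k=(c["img"].max(2)<60)&(W[...,2]>.28)&(W[...,2]<.34)&(np.hypot(W[...,0]-.409,W[...,1]-.218)<.1)
print(k.sum(),W[k].mean(0),W[k].max(0),W[k].min(0))
E
```

```text
{'time': 27.65, 'tool_pos': [0.6293, 0.0528, 0.4101], 'tool_rot': [-3.1413, -0.0, 0.9246], 'contact_force': [-0.1893, 0.6671, 0.7178], 'opening': 0.069, 'grip_force': 0.0}
40 [ 0.527  0.097 75.268 54.704 53.026] [0.5235 0.0904]
60 [5.4100e-01 1.1700e-01 1.2467e+02 5.6663e+01 5.2819e+01] [0.5435 0.1194]
485 [0.41343853 0.21661552 0.31417225] [0.45774748 0.28628754 0.32162025] [0.36706037 0.14928447 0.30042884]
```

View pics/scene5.png

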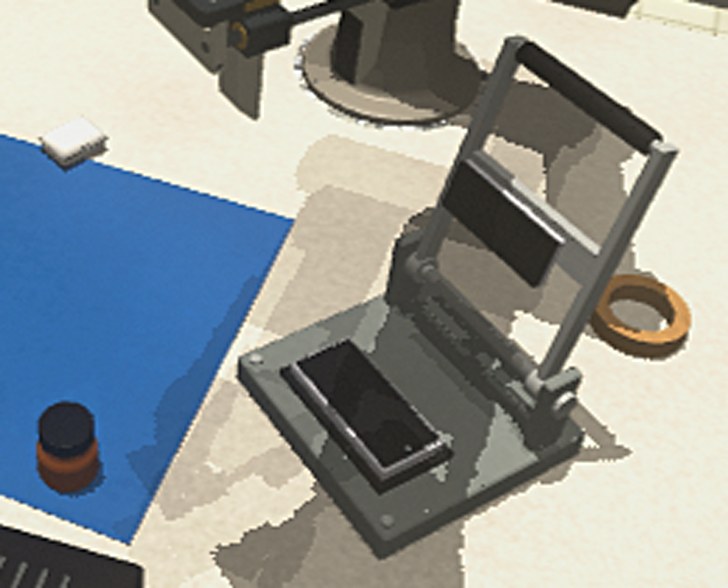

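The lever is fully home, with its handle at crop (590,95). The phone is still centred on the bed at (365,410), and the robot is touching nothing.

```bash
python3 -c "from cell import *; print(hand_in())"
```

```text
the job is handed in; nothing more can be done
None
```

The job is handed in: the small phone lies screen up on the bed, square and within about 2 mm of the middle, and the lever was held at its stop for 2.5 s, eased back in hand to fully home, and released, with nothing else touched.

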